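# Load the yellow label tray and lock the tray rack

### The arm

A 6-joint arm with a two-finger parallel gripper is mounted at the origin on the work surface. World frame = base frame: x ahead of the robot, y to its left, z up, the work surface at z = 0. Lengths are in m, angles in degrees, forces in N, time in s.
With the tool pointing down it reaches from about 0.275 to 0.725 m from the base axis. Payload 15.9 kg.
Tool frame: the origin (TCP) lies at the very end of the fingers, on their centre line; the grasp point (between the pads) lies behind it (arm.grip_depth is the z of the grasp point in the tool frame, in m); z points along the fingers, x is the direction in which the jaws open and shut, and the axes are right-handed (so a half turn about z gives the same grasp; the last joint's range is limited). The gripper opens to 85 mm and grips with 20 to 120 N. Pads are 22 mm wide; open, the fingers measure 114 mm over their backs; the gripper's body (76 mm by 85 mm) begins 54 mm behind the grasp point. The pads swing forward as they close: fully open they stand 13 mm farther back than shut.
Start: joints at [76.776, 12.198, -1.971, 75.831, 0, 90], TCP at [0.114, 0.487, 0.231] pointing down, gripper open.
Joint ranges: [-170.91, 170.91], [-42.67, 98.43], [-65.05, 77.54], [-120.47, 116.71], [-90, 82.35], [-180, 180]. Speed limits (degrees/s): [108.29, 108.29, 136.94, 147.25, 180, 180].

### API

Orientations are given as [roll, pitch, yaw] about the fixed x, y, z axes, in that order (R = Rz(yaw) Ry(pitch) Rx(roll)).
In Python, from station import arm gives the robot as it stands.
- The arm moves only by the shell command python3 -m creep 'ROWS' [OPENING]. ROWS is JSON, a list of rows, each a list of 2 entries, a list of its own where there are three numbers: the shift along the tool's x, y, z in mm, then the turn about the tool's z in rad. In form: [[[x, y, z], spin], ...]. A call has 1 to 10 rows; each row is the pose to reach, as a shift and turn from the pose commanded when the call began, along the tool's axes at that moment; what a row does not reach only later rows make up. A row lasts 1/10 s, in which the tool goes at most 50 mm and 8.59 degrees, less where a joint would pass 70% of its speed; a pose out of reach is approached as far as the arm can. A call with a gripper value outside its range is refused whole. OPENING is the closure, from -1 (fully open) to 1 (shut), so that 0 is half open, set as the call begins (- or left out, the last holds). The fingers move at their own pace and stop on an object; the grip force is fixed at half the most. Time passes only in rows, so rows that repeat a pose let the fingers close. It gives the time, the measured TCP pose, the force and the opening at its end, in the units of the state.
- arm.sense(): the state, without advancing time (a new reading comes with each control period).
- arm.camera(name): name is "scene" or "top" or "wrist"; returns a dict with "img" (480x640x3 uint8, red, green, blue), "range_z" (480x640 float32, m along the optical axis (not along the pixel's ray), 0 where there is no reading), "fx", "fy", "cx", "cy" (pixels), "D" ([k1, k2, p1, p2, k3] as OpenCV has them; the pictures are not rectified), "T" (4x4, takes a point from camera to world coordinates); the wrist camera has in their place "hand_eye" (4x4, takes a point from camera to tool coordinates, whose origin is the TCP and whose axes are the tool frame's). Camera axes: x right, y down, z forward; pixel columns grow to the right and rows downward; lengths in m; the calibration is good to about 2 mm. A picture is of the moment at which its call begins: read the wrist's pose just before it.
- arm.close_job(): hands the job in, once; it reports no verdict.
The state is a dict: "time": time; "q": joint angles; "qvel": joint speeds; "joint_torque": joint torques, N m; "tcp_pos": TCP position; "tool_rot": TCP orientation; "wrist_force": force on the tool from outside, world axes, zero at the start; "torque": the same for the moment, N m; "grip_width": opening from 0.0 (shut) to 1.0 (fully open).
Only numpy, scipy, OpenCV 4.12 (cv2) and the standard library are available. Lean on these libraries where they do the work, as an engineer would, in place of code of your own. Each camera call takes 0.05 s, during which the arm holds its last target.

### The job

Put the yellow label tray away in the tray rack: pull the red knob up until it clicks and stays up by itself, slide the yellow tray by its pull onto the yellow (middle) pair of runners until it is fully home, let go of it, then push the red knob all the way back down so that the bar locks the trays in. The rack stands loose on the counter: work by feel so that you neither shove nor tip it, leave the grey tray in its place in the rack, and leave the blue tray, the parcel and the scanner alone.

Things in the scene. Friction and masses are not known exactly. Their poses are not given: they have to be found in the camera images.
- rack: Open white steel tray rack, 190 deep x 176 wide x 205 mm high, 4.5 kg, loose on the counter (slides or tips if pushed or pulled much above 20 N). Origin: centre of underside; x from its open front (robot side) to its back, z up. Front of posts and runners x = -88 mm; posts |y| = 71 to 83; top bars z = 195 to 205, one across the front. Cover on left post out to x = -100, y = 102, z = 80 to 150.
- yellow_mouth (a point): Middle of the mouth of the yellow (middle) runners, at ledge height, rack point (-88, 0, 85) mm. Runner pairs are 60 mm apart: ledge tops at z = 25 (grey, taken by the grey tray), 85 (yellow, empty), 145 mm (blue, empty). Ledges span |y| = 56 to 69 mm; a side web at 69 mm, up to 15 mm above the ledge, leaves a tray 4 mm of play either side.
- yellow_home (a point): Where the yellow tray's origin lies when it rests on the yellow runners fully home: rack point (-3.5, 0, 85) mm, rack axes. There the rigid stop bar at the back of the runners meets the tray's rear wall. Feel for that stop: the locking tabs leave only 2 mm, a tray can shift by as much in the fingers, and ramming it shoves the whole rack.
- lock (a joint): Height of the red knob and the retaining bar it carries, m: 0 = fully down (locked), 0.034 = up at its detent, the end of its travel, where it stays by itself. A toggle spring resists by about 10 N a quarter of the way up, nothing at the middle, then snaps the bar to the nearer end; pushing down takes about 8 N. Down, the bar keeps trays in and out.
- yellow_tab (a point): Middle of the bar's tab for the yellow runners (tab 20 wide, 12 high, 4 mm thick, rack y = 52 to 70, x = -92 to -88 mm; the bar is the steel strip on the left front post). Tab spans 2 to 14 mm above the ledge when down, 36 to 48 mm at the detent, where a tray passes under. A tray over 2 mm short of home catches it and the knob will not go down.
- knob_top (a point): Centre of the top of the red round knob: 36 mm diameter, head 24 mm tall, on a 12 mm thick stem with 12 mm free below the head when down. On the rack's left front corner (seen from the robot), rack x = -90, y = 77 mm; z = 241 mm when down, rising with the lock joint.
- yellow_tray: Yellow plastic tray with a pad of blank labels, 165 long (x) x 130 wide (y) x 20 mm high, about 0.25 kg, on the counter to one side of the rack. Origin: centre of underside; pull at its -x end: an upright fin 16 mm thick (y), x = -82.5 to -132.5, z = 8 to 42 mm, on a raised middle of the front wall 50 mm wide, 42 mm high.
- yellow_pull (a point): Middle of the yellow tray's pull (pinch it across its y faces): tray point (-112.5, 0, 27) mm. At the rack the hand must lean back, away from the rack (about 25 to 40 degrees), because the rack's top front bar lies above the pull.
- blue_tray: Same tray in blue, on the other side of the rack; leave alone.
- grey_tray: Same tray in grey, already home on the lowest runners of the rack; leave in place.
- parcel: Cardboard parcel 120 x 150 x 80 mm with orange tape; leave alone. Origin: centre of its underside.
- scanner: Handheld barcode scanner lying on the counter, 190 x 50 x 36 mm; leave alone. Origin: on its underside near its middle.

How it is judged (in metres and radians):
On the way, in this order (a step that is already met when the one before it is completed fails the run):
1. the red knob stands at its detent by itself, let go (value of joint lock above 0.031 m and contact force between rack and the fingers below 0.3 N), for 0.3 s.
2. with the knob still up, the yellow tray is home on the yellow runners (value of joint lock above 0.028 m and distance between yellow_tray and yellow_home below 0.007 m and x of yellow_tray in the frame of yellow_home above -0.004 m and angle between the x axis of yellow_tray and the x axis of rack, either way round below 0.08 rad), for 0.2 s.
At the end, for the whole second after the job is handed in: The red knob is fully down (within 3 mm), the yellow tray rests on the yellow runners, fully home (within 4 mm of the stop, 7 mm overall counting its side play, square within 0.08 rad), and tray and rack are at rest with the rack flat on the counter (value of joint lock below 0.003 m and distance between yellow_tray and yellow_home below 0.007 m and x of yellow_tray in the frame of yellow_home above -0.004 m and angle between the x axis of yellow_tray and the x axis of rack, either way round below 0.08 rad and linear speed of each of yellow_tray, rack below 0.02 m/s and angle between rack's own z axis and vertical below 0.02 rad); the robot touches nothing.
It fails at once if the rack is shoved more than 6 mm (distance of rack from where it was at the start of the episode above 0.006 m).
It fails at once if the rack is tipped (more than 0.05 rad) (angle between rack's own z axis and vertical above 0.05 rad).
It fails at once if the grey tray moves more than 20 mm (distance of grey_tray from where it was at the start of the episode above 0.02 m).
It fails at once if the blue tray, the parcel or the scanner is moved more than 20 mm (distance of any of blue_tray, parcel, scanner from where it was at the start of the episode above 0.02 m).
It also fails if it takes over 72 s, if anything falls off the work surface, if the arm or the gripper's body presses on something with over 40 N, if the wrist force passes 120 N, or if a joint passes its speed limit or range.

## Working session

There is one attempt and no reset: what is moved stays moved. The work goes in short steps, Python scripts to look and compute and a shell command to move; the robot and the scene stay as the last step left them, time stands still between calls to the robot, and variables do not carry over. Pictures are saved under pics/ and viewed, and the job is handed in when it is done.

```bash
ls; mkdir -p pics
python3 - <<'E'
from station import arm
import cv2,numpy as np
print(arm.sense(), arm.grip_depth)
for n in ("scene","top","wrist"):
    c=arm.camera(n); cv2.imwrite(f"pics/{n}0.png",c["img"][:,:,::-1]); np.savez(f"pics/{n}0.npz",**c)
    print(n,c["fx"],c["fy"],c["cx"],c["cy"],c["D"],c.get("T",c.get("hand_eye")))
E
```

```text
pics
{'time': 0.0, 'q': array([ 7.67768883e+01,  1.22242079e+01, -2.00747856e+00,  7.58300362e+01,
        1.95742630e-04,  9.00007746e+01]), 'qvel': array([-0.04759644,  0.02898659, -0.00126595, -0.02579048,  0.12207666,
       -0.08436283]), 'joint_torque': array([-3.20841082e-04, -6.86161923e+01,  4.87115479e+01,  1.74023747e-02,
        9.23822768e-05,  4.05529750e-05]), 'tcp_pos': array([0.11429676, 0.48642879, 0.23082662]), 'tool_rot': array([-1.79999805e+02,  6.17226617e-02,  7.67761138e+01]), 'wrist_force': array([ 0.37354214,  0.71008645, -0.22529339]), 'torque': array([-0.00558606,  0.00805472, -0.03941516]), 'grip_width': 1.0003479026974937} -0.0187
scene 539.0992353344595 539.0992353344595 320.2621947945394 243.8684880420978 [0.04255722 0.         0.         0.         0.        ] [[ 0.56532172  0.54269864 -0.62120008  1.26429094]
 [ 0.8247263  -0.35779002  0.43796441 -0.44601365]
 [ 0.0154235  -0.75991084 -0.64984431  0.83749524]
 [ 0.          0.          0.          1.        ]]
top 528.0796434299397 528.0796434299397 319.37903151129643 239.1539062454207 [-0.03087386  0.          0.          0.          0.        ] [[-0.02482818 -0.98366536  0.17828632  0.391801  ]
 [-0.99961946  0.02228391 -0.01625936  0.01334535]
 [ 0.01202085 -0.17862217 -0.98384431  1.30684468]
 [ 0.          0.          0.          1.        ]]
wrist 426.38867647543344 426.38867647543344 319.7799963956362 248.0913849934993 [0.02940224 0.         0.         0.         0.        ] [[ 9.99999865e-01  3.84033554e-04  3.50257438e-04  1.42105451e-03]
 [-4.64706732e-04  9.62434639e-01  2.71513074e-01 -6.94711672e-02]
 [-2.32829760e-04 -2.71513201e-01  9.62434688e-01 -1.42200465e-01]
 [ 0.00000000e+00  0.00000000e+00  0.00000000e+00  1.00000000e+00]]
```

View pics/scene0.png

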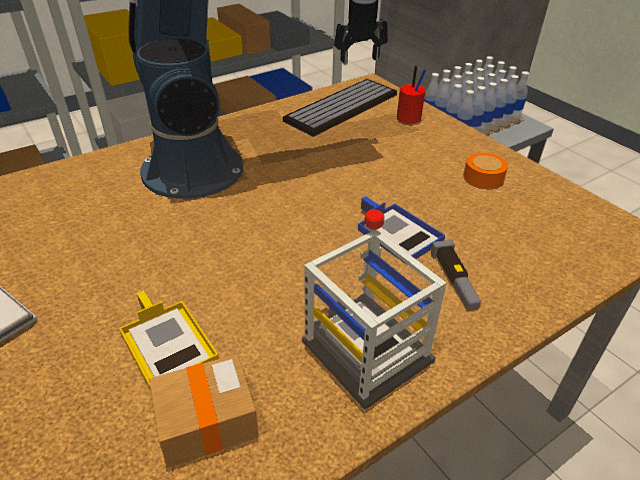

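View pics/top0.png

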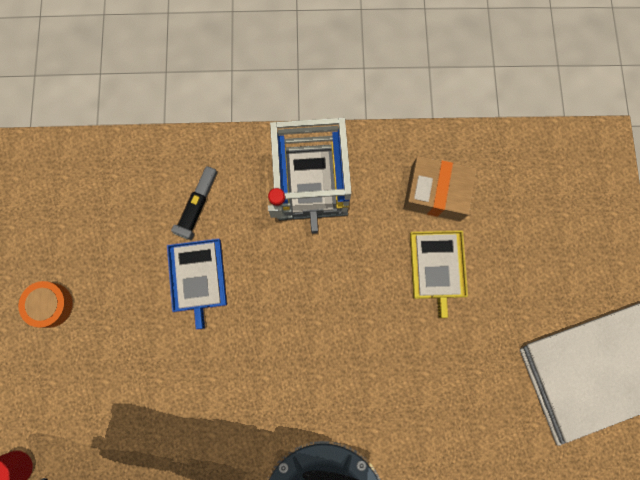

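View pics/wrist0.png

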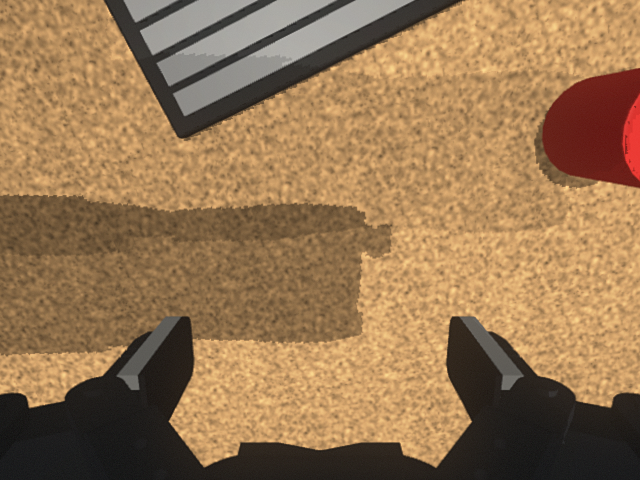

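```bash
cat > h.py <<'E'
import numpy as np, cv2
def load(n): return dict(np.load(f"pics/{n}.npz"))
def und(c,uv):
    K=np.array([[c["fx"],0,c["cx"]],[0,c["fy"],c["cy"]],[0,0,1.]])
    return cv2.undistortPoints(np.float64(uv).reshape(-1,1,2),K,np.float64(c["D"])).reshape(-1,2)
def plane(c,uv,z,T=None):
    T=c["T"] if T is None else T
    d=np.c_[und(c,uv),np.ones(len(np.float64(uv).reshape(-1,2)))]@T[:3,:3].T
    o=T[:3,3]; return o+d*((z-o[2])/d[:,2])[:,None]
def cloud(c,T=None):
    T=c["T"] if T is None else T
    v,u=np.mgrid[:480,:640]; n=und(c,np.stack([u,v],-1).reshape(-1,2).astype(float))
    z=c["range_z"].reshape(-1); P=np.c_[n,np.ones(len(n))]*z[:,None]
    P=P@T[:3,:3].T+T[:3,3]; P[z==0]=np.nan
    return P.reshape(480,640,3)
def ray(c,uv,T=None):
    T=c["T"] if T is None else T
    d=np.r_[und(c,uv)[0],1]@T[:3,:3].T
    return T[:3,3],d/np.linalg.norm(d)
def two(r1,r2):
    (o1,d1),(o2,d2)=r1,r2
    s=np.linalg.lstsq(np.c_[d1,-d2],o2-o1,rcond=None)[0]
    a,b=o1+s[0]*d1,o2+s[1]*d2; return (a+b)/2,np.linalg.norm(a-b)
def handT(s,c):
    from scipy.spatial.transform import Rotation as R
    T=np.eye(4);T[:3,:3]=R.from_euler('xyz',s["tool_rot"],degrees=True).as_matrix();T[:3,3]=s["tcp_pos"]
    return T@c["hand_eye"]
E
python3 - <<'E'
from h import *
for n in ("top0","scene0"):
    c=load(n); hsv=cv2.cvtColor(c["img"],cv2.COLOR_RGB2HSV); P=cloud(c)
    H,S,V=[hsv[...,i].astype(int) for i in range(3)]
    red=((H<5)|(H>174))&(S>180)&(V>90); yel=(H>24)&(H<33)&(S>190)&(V>110)
    for nm,m in (("red",red),("yel",yel)):
        k,l,st,ce=cv2.connectedComponentsWithStats(m.astype(np.uint8))
        for i in range(1,k):
            if st[i,4]>80:
                p=P[l==i]; print(n,nm,st[i],ce[i],np.nanpercentile(p,[2,50,98],axis=0).round(4).tolist())
c=load("top0");P=cloud(c)
m=(abs(P[...,2]-.205)<.008)&(P[...,0]>.4)
k,l,st,ce=cv2.connectedComponentsWithStats(m.astype(np.uint8))
for i in range(1,k):
    if st[i,4]>50: print("bar",st[i],ce[i],np.nanpercentile(P[l==i],[1,50,99],axis=0).round(4).tolist())
im=cv2.resize(c["img"][90:250,240:400],None,fx=4,fy=4,interpolation=cv2.INTER_CUBIC)[:600]; cv2.imwrite("pics/topc.png",im[:,:,::-1])
im=cv2.resize(c["img"][210:330,390:490],None,fx=5,fy=5,interpolation=cv2.INTER_CUBIC)[:600]; cv2.imwrite("pics/topy.png",im[:,:,::-1])
E
python3 -m creep --help | head -30
```

```text
top0 red [268 189  17  16 209] [276.04784689 196.27272727] [[0.6631, 0.0691, 0.2349], [0.6774, 0.0837, 0.2398], [0.6931, 0.0984, 0.2443]]
top0 red [  0 461  10  19 155] [  3.9483871  471.43870968] [[0.0975, 0.6794, 0.0935], [0.1121, 0.6915, 0.0994], [0.1332, 0.7013, 0.1041]]
scene0 red [397  84  28  40 847] [410.55371901 103.36363636] [[0.0662, 0.6768, 0.004], [0.1228, 0.6975, 0.0668], [0.1416, 0.7505, 0.1033]]
scene0 red [365 209  19  20 285] [373.87719298 218.36491228] [[0.6681, 0.0671, 0.2226], [0.6878, 0.0783, 0.2414], [0.6985, 0.0968, 0.2454]]
scene0 yel [137 291  15  17  95] [144.38947368 298.81052632] [[0.4284, -0.3069, 0.0402], [0.4512, -0.3009, 0.0433], [0.4729, -0.2946, 0.0457]]
scene0 yel [180 309  33  48 159] [196.31446541 333.01886792] [[0.4833, -0.2461, 0.0014], [0.5579, -0.2425, 0.0043], [0.6216, -0.2396, 0.0075]]
scene0 yel [126 333  26  45 129] [138.65116279 354.49612403] [[0.4831, -0.357, 0.0019], [0.5441, -0.3546, 0.005], [0.6033, -0.352, 0.0079]]
bar [ 270  118   82   82 1687] [311.79016005 156.40248963] [[0.6842, -0.0729, 0.198], [0.7793, 0.0023, 0.2043], [0.8625, 0.0957, 0.209]]invalid input: not JSON, or not a number
```

View pics/topc.png

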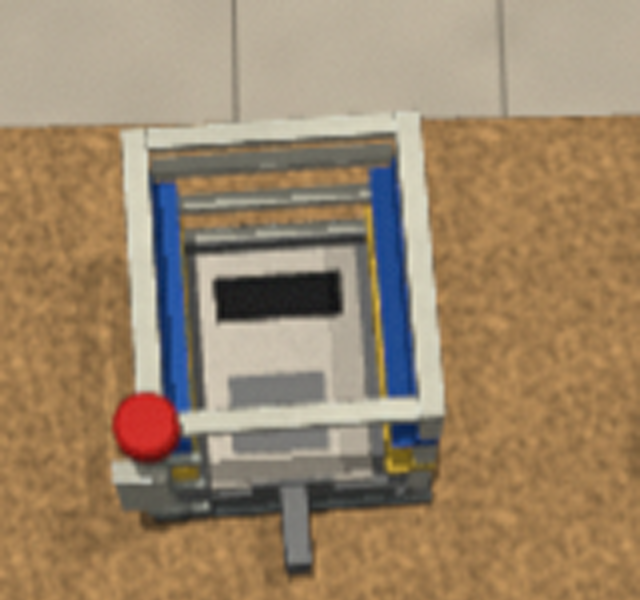

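View pics/topy.png

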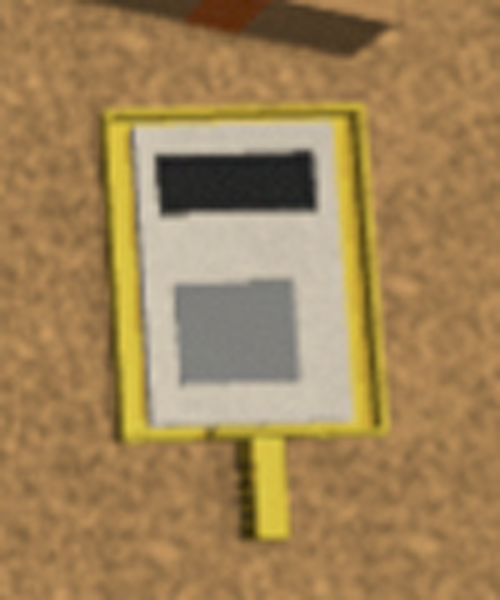

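Run:
```python
from h import *
c=load("top0")
q=np.array([[123,131],[418,113],[442,412]])/4+np.array([240,90])-0.375
p=plane(c,q,.205); print("rack corners",p.round(4).tolist())
w=p[0]-p[1]; d=p[1]-p[2]
print("width",np.linalg.norm(w),"depth",np.linalg.norm(d),"yaw",np.degrees(np.arctan2(w[1],w[0]))-90,np.degrees(np.arctan2(d[1],d[0])), "center",(p[0]+p[2])/2)
k=plane(c,[[276.05,196.3]],.241); print("knob",k)
y=np.array([[104,109],[366,103],[388,433],[122,441]])/5+np.array([390,210])-.4
p=plane(c,y,.02); print("tray",p.round(4).tolist(),p.mean(0))
for a,b in ((0,1),(3,2),(3,0),(2,1)):
    d=p[b]-p[a]; print(np.linalg.norm(d),np.degrees(np.arctan2(d[1],d[0])))
f=plane(c,np.array([[255,540],[290,537],[253,441],[285,436]])/5+np.array([390,210])-.4,.042);print("fin",f.round(4).tolist())
s=load("scene0")
print("knob tri",two(ray(c,[276.05,196.3]),ray(s,[373.9,218.4])))
P=cloud(c);m=(P[...,2]>.033)&(P[...,2]<.055)&(P[...,1]<-.2)&(P[...,0]<.56)&(P[...,0]>.4)&(P[...,1]>-.4)
print("fin pts",m.sum(),np.nanpercentile(P[m],[2,50,98],axis=0))
im=cv2.resize(s["img"][200:410,290:460],None,fx=3.5,fy=2.8*1.25,interpolation=cv2.INTER_CUBIC)[:600]; im=cv2.resize(s["img"][200:400,290:460],None,fx=3,fy=3); cv2.imwrite("pics/sc.png",im[:,:,::-1])
```

```text
rack corners [[0.8563, 0.0969, 0.205], [0.8636, -0.0665, 0.205], [0.692, -0.0737, 0.205]]
width 0.16364858555902997 depth 0.1717592029362746 yaw 2.5622563562827594 2.3971951595233127 center [0.77411354 0.01161259 0.205     ]
knob [[0.67759423 0.08362795 0.241     ]]
tray [[0.6395, -0.2351, 0.02], [0.6396, -0.3668, 0.02], [0.4751, -0.3656, 0.02], [0.4746, -0.2348, 0.02]] [ 0.55721002 -0.30057785  0.02      ]
0.13166384939883158 -89.9457257439892
0.13081929460455508 -89.7576906622326
0.16488861506780578 -0.10267497385294523
0.16446378414064983 -0.3975557250368785
fin [[0.4246, -0.2916, 0.042], [0.4255, -0.3085, 0.042], [0.4716, -0.2936, 0.042], [0.4736, -0.3092, 0.042]]
knob tri (array([0.6802129 , 0.08449616, 0.23195483]), np.float64(0.0006533166200341021))
fin pts 181 [[ 0.4259213  -0.31821975  0.03526777]
 [ 0.45438037 -0.30031959  0.04105843]
 [ 0.47627867 -0.28060188  0.04687984]]
```

View pics/sc.png

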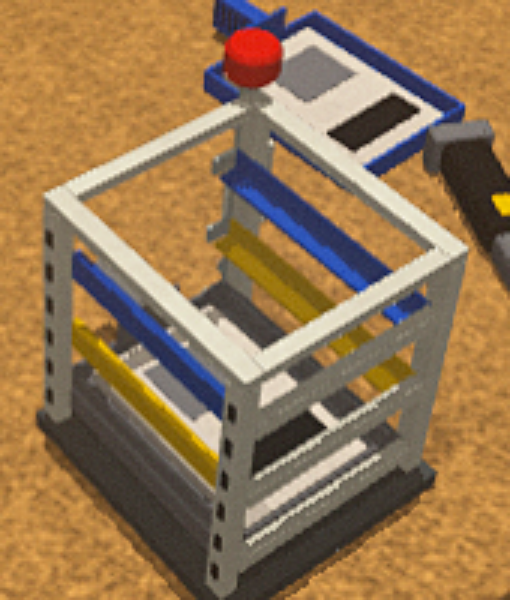

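```bash
cat > go.py <<'E'
# usage: go.py x y z(mm world TCP) yaw -> shift in tool axes + spin
import sys,numpy as np
from scipy.spatial.transform import Rotation as R
from station import arm
s=arm.sense(); M=R.from_euler('xyz',s["tool_rot"],degrees=True)
x,y,z,yaw=map(float,sys.argv[1:5])
d=M.inv().apply(np.array([x,y,z])-s["tcp_pos"]*1000)
Y=s["tool_rot"][2]; sp=-np.radians((yaw-Y+180)%360-180)
print("shift",d.round(1),"spin",round(sp,4),"pos",(s["tcp_pos"]*1000).round(1),"rot",s["tool_rot"].round(2),"t",round(s["time"],2),"F",s["wrist_force"].round(1))
E
python3 go.py 660 85 300 92.45; python3 -m creep '[[[0,0,-50],0],[[-20,30,-70],-0.05],[[-50,75,-70],-0.1],[[-70,115,-70],-0.15],[[-95,160,-70],-0.2],[[-120,205,-70],-0.274],[[-145,250,-70],-0.274],[[-165,300,-70],-0.274],[[-185,340,-70],-0.274],[[-210,385,-70],-0.274]]'
```

```text
shift [-266.1  623.1  -68.8] spin -0.2736 pos [114.3 486.5 230.9] rot [1.800e+02 5.000e-02 7.678e+01] t 0.15 F [-0.6  0.3  0.6]
time: 1.15
tcp_pos: [0.4392, 0.1955, 0.3012]
tool_rot: [-180.0, -0.0, 92.5]
wrist_force: [-0.2, 1.3, 1.0]
grip_width: 1.004
```

```bash
python3 go.py 665 85 300 92.45
```

```text
shift [-120.2  220.8    1.2] spin 0.0004 pos [439.2 195.5 301.2] rot [-180.     -0.     92.47] t 1.15 F [-0.2  1.3  1. ]
```

```bash
python3 -m creep '[[[-24,44,0],0],[[-48,88,0],0],[[-72,132,0],0],[[-96,176,0],0],[[-120,221,0],0],[[-120,221,0],0],[[-120,221,0],0]]'
python3 - <<'E'
from h import *
from station import arm
s=arm.sense();c=arm.camera("wrist");np.savez("pics/w1.npz",**c);cv2.imwrite("pics/w1.png",c["img"][:,:,::-1])
T=handT(s,c);np.save("pics/w1T.npy",T);P=cloud(c,T)
hsv=cv2.cvtColor(c["img"],cv2.COLOR_RGB2HSV);H,S,V=[hsv[...,i].astype(int) for i in range(3)]
m=((H<5)|(H>174))&(S>150)&(V>60)
top=m&(P[...,2]>.236); 
cn=max(cv2.findContours(top.astype(np.uint8),cv2.RETR_EXTERNAL,cv2.CHAIN_APPROX_NONE)[0],key=len)
(u,v),r=cv2.minEnclosingCircle(cn); print(s["tcp_pos"],(u,v,r),plane(c,[[u,v]],.241,T), np.nanpercentile(P[m],[1,50,99],axis=0).round(4).tolist(), np.nanmedian(P[top],axis=0))
a=plane(c,[[u-r,v],[u+r,v]],.241,T);print("diam",np.linalg.norm(a[0]-a[1]))
E
```

```text
time: 1.85
tcp_pos: [0.6649, 0.0858, 0.2993]
tool_rot: [-179.9, 0.0, 92.4]
wrist_force: [0.4, -0.4, -0.9]
grip_width: 1.0
[0.66490704 0.08576442 0.29925351] (316.2909240722656, 297.0727233886719, 33.53919219970703) [[0.67793944 0.08615162 0.241     ]] [[0.663, 0.0703, 0.2231], [0.6764, 0.0861, 0.2402], [0.6945, 0.1022, 0.2419]] [0.67835962 0.08606727 0.2403519 ]
diam 0.033838780434427465
```

View pics/w1.png

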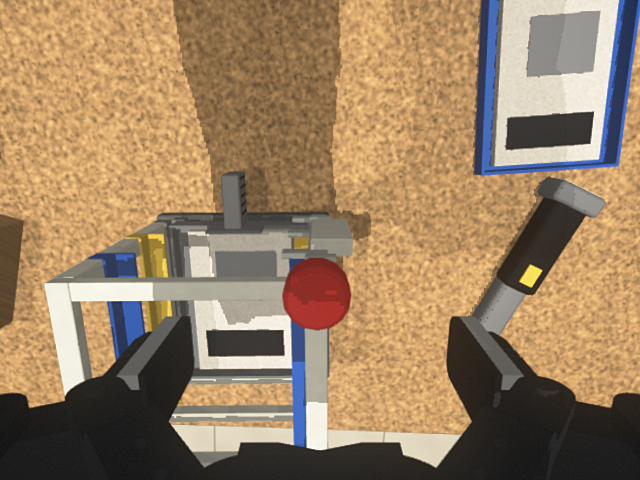

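Run:
```python
from h import *
c=load("w1");T=np.load("pics/w1T.npy");P=cloud(c,T)
m=(abs(P[...,2]-.203)<.007)
# front edge of front bar: per column the first row (nearest robot) in cols 75..270
uv=[]
for u in range(75,275,5):
    r=np.where(m[240:330,u])[0]
    if len(r): uv.append((u,240+r[0]-.5, 240+r[-1]+.5))
uv=np.array(uv);
for k in (1,2):
    p=plane(c,uv[:,[0,k]],.205,T); f=np.polyfit(p[:,1],p[:,0],1); res=p[:,0]-np.polyval(f,p[:,1]); 
    ok=abs(res)<.003; f=np.polyfit(p[ok,1],p[ok,0],1); print("edge yaw",np.degrees(-np.arctan(f[0])),"x at y=.01",np.polyval(f,.01),"res",res[ok].std(),ok.sum(),"y range",p[:,1].min(),p[:,1].max())
# right outer edge of right bar & left
for v in range(300,400,20):
    r=np.where(m[v,:200])[0]
    if len(r): print(v,plane(c,[[r[0]-.5,v],[r[-1]+.5,v]],.205,T).round(4).tolist())
# grey fin
g=(P[...,2]>.05)&(P[...,2]<.08)&(P[...,0]<.68)&(abs(P[...,1])<.06)
print("grey fin",np.nanpercentile(P[g],[2,50,98],axis=0).round(4).tolist(),g.sum())
```

```text
edge yaw 2.6044513237211486 x at y=.01 0.6833085832456461 res 0.0002681683641389201 40 y range -0.054352410650857844 0.05879808374788844
edge yaw 2.627631064532612 x at y=.01 0.6977812668884884 res 0.0013015529205312336 34 y range -0.057832757444158375 0.058960223129055085
300 [[0.7007, -0.0717, 0.205], [0.6973, 0.0171, 0.205]]
320 [[0.7136, -0.0715, 0.205], [0.7129, -0.0534, 0.205]]
340 [[0.7267, -0.0707, 0.205], [0.7261, -0.0523, 0.205]]
360 [[0.7403, -0.0705, 0.205], [0.7396, -0.0512, 0.205]]
380 [[0.7541, -0.0696, 0.205], [0.7537, -0.055, 0.205]]
grey fin [[0.6375, 0.0006, 0.0522], [0.6576, 0.0096, 0.0662], [0.6792, 0.0168, 0.0678]] 1032
```

```bash
python3 go.py 679.5 86.2 212 92.55
```

```text
shift [-1.  15.6 88.2] spin -0.0021 pos [664.   86.6 300.2] rot [-179.92    0.     92.43] t 1.9 F [-0.4  0.7  0.2]
```

```bash
python3 -m creep '[[[0,8,5],0],[[0,15,15],0],[[0,15,35],0],[[0,15,55],0],[[0,15,70],0],[[0,15,80],0],[[0,15,87],0],[[0,15,87],0],[[0,15,87],0]]'; python3 -m creep '[[[0,0,0],0],[[0,0,0],0],[[0,0,0],0]]' -0.2;python3 -m creep '[[[0,0,0],0],[[0,0,0],0],[[0,0,0],0]]' 0
```

```text
time: 2.8
tcp_pos: [0.6788, 0.0877, 0.2147]
tool_rot: [180.0, -0.0, 92.5]
wrist_force: [0.1, 0.0, 0.4]
grip_width: 0.999
time: 3.1
tcp_pos: [0.679, 0.0875, 0.2146]
tool_rot: [180.0, -0.0, 92.5]
wrist_force: [0.7, 0.5, 0.0]
grip_width: 0.603
time: 3.4
tcp_pos: [0.6788, 0.0875, 0.2143]
tool_rot: [-180.0, 0.0, 92.5]
wrist_force: [0.8, 0.1, 0.3]
grip_width: 0.499
```

```bash
python3 -m creep '[[[-1,0,2],0],[[-1,0,2],0],[[-1,0,2],0]]' 0.1
python3 - <<'E'
from h import *
from station import arm
c=arm.camera("wrist");cv2.imwrite("pics/w2.png",c["img"][:,:,::-1])
E
```

```text
time: 3.7
tcp_pos: [0.679, 0.0859, 0.2124]
tool_rot: [180.0, 0.1, 92.5]
wrist_force: [1.1, -5.5, 1.0]
grip_width: 0.447
```

View pics/w2.png

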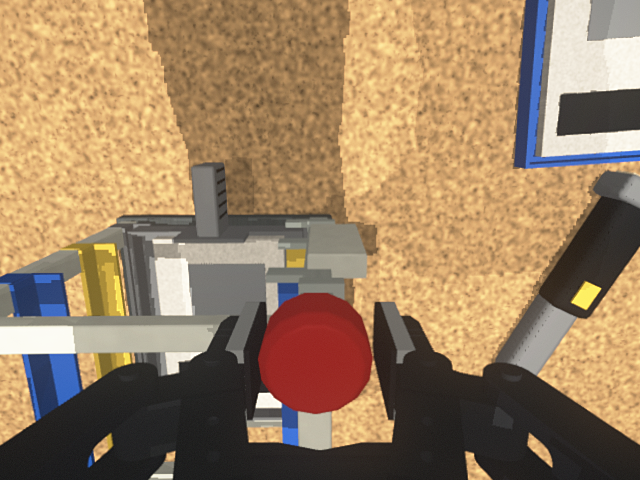

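```bash
python3 -m creep '[[[-1.0,0,0],0],[[-1.0,0,0],0]]' ; python3 -m creep '[[[0,0,0],0],[[0,0,0],0],[[0,0,0],0]]' 0.4
```

```text
time: 3.95
tcp_pos: [0.6788, 0.0857, 0.2122]
tool_rot: [-180.0, -0.0, 92.5]
wrist_force: [1.0, 0.2, -0.0]
grip_width: 0.453
time: 4.25
tcp_pos: [0.6789, 0.0846, 0.2128]
tool_rot: [180.0, 0.1, 92.4]
wrist_force: [-1.5, -7.7, 5.6]
grip_width: 0.398
```

```bash
python3 -m creep '[[[-0.7,0,0],0],[[-0.7,0,-1],0],[[-0.7,0,-3],0]]'; python3 -m creep '[[[0,0,-2],0],[[0,0,-4],0],[[0,0,-6],0],[[0,0,-8],0],[[0,0,-10],0]]'
```

```text
time: 4.55
tcp_pos: [0.6788, 0.0845, 0.2147]
tool_rot: [-179.9, 0.0, 92.5]
wrist_force: [3.4, -4.6, -8.0]
grip_width: 0.398
time: 5.05
tcp_pos: [0.6788, 0.0844, 0.2244]
tool_rot: [-179.9, 0.0, 92.5]
wrist_force: [4.1, -5.4, -8.7]
grip_width: 0.396
```

```bash
python3 -m creep '[[[0,0,-3],0],[[0,0,-6],0],[[0,0,-9],0],[[0,0,-12],0],[[0,0,-14],0],[[0,0,-16],0],[[0,0,-18],0]]'; python3 -m creep '[[[0,0,-1],0],[[0,0,-2],0],[[0,0,-2],0]]'
```

```text
time: 5.75
tcp_pos: [0.6789, 0.0845, 0.2439]
tool_rot: [180.0, 0.0, 92.5]
wrist_force: [-0.9, -4.0, 3.6]
grip_width: 0.397
time: 6.05
tcp_pos: [0.6789, 0.0846, 0.2457]
tool_rot: [180.0, 0.0, 92.5]
wrist_force: [-1.4, -4.8, 3.8]
grip_width: 0.393
```

```bash
python3 -m creep '[[[0,0,-1],0],[[0,0,-1.5],0]]';python3 -m creep '[[[0,0,0],0],[[0,0,0],0],[[0,0,0],0]]' -0.3; python3 -m creep '[[[0,0,0],0],[[0,0,-10],0],[[0,0,-30],0],[[0,-10,-55],0],[[0,-20,-70],0],[[0,-20,-70],0]]' -1
python3 - <<'E'
from h import *
from station import arm
s=arm.sense();c=arm.camera("wrist");cv2.imwrite("pics/w3.png",c["img"][:,:,::-1])
np.savez("pics/w3.npz",**c)
T=handT(s,c);np.save("pics/w3T.npy",T);P=cloud(c,T)
hsv=cv2.cvtColor(c["img"],cv2.COLOR_RGB2HSV);H,S,V=[hsv[...,i].astype(int) for i in range(3)]
m=((H<5)|(H>174))&(S>150)&(V>60);print(np.nanpercentile(P[m],[1,50,99],axis=0).round(4).tolist())
m=(abs(P[...,2]-.203)<.007)&(P[...,1]<.06)
print("bar",m.sum(),np.nanpercentile(P[m],[1,50,99],axis=0).round(4).tolist())
E
```

```text
time: 6.25
tcp_pos: [0.6789, 0.0845, 0.2469]
tool_rot: [-180.0, 0.0, 92.5]
wrist_force: [-1.3, -5.0, -3.5]
grip_width: 0.393
time: 6.55
tcp_pos: [0.6789, 0.0851, 0.2469]
tool_rot: [180.0, -0.0, 92.5]
wrist_force: [1.0, -1.5, 1.1]
grip_width: 0.651
time: 7.15
tcp_pos: [0.6588, 0.0841, 0.3194]
tool_rot: [179.8, -0.0, 92.5]
wrist_force: [0.9, -0.1, -0.2]
grip_width: 1.001
[[0.663, 0.07, 0.257], [0.6759, 0.086, 0.2742], [0.6943, 0.1021, 0.2759]]
bar 6558 [[0.6845, -0.0714, 0.1965], [0.695, -0.0401, 0.2043], [0.7577, 0.0578, 0.2059]]
```

View pics/w3.png

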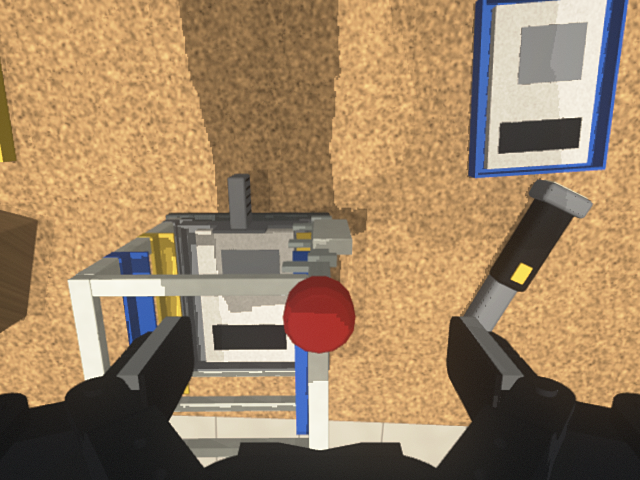

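```bash
python3 go.py 422 -300 160 90; python3 -m creep '[[[-25,-20,0],0],[[-65,-45,0],0.02],[[-105,-70,0],0.043],[[-145,-95,0],0.043],[[-185,-120,0],0.043],[[-225,-145,15],0.043],[[-265,-165,40],0.043],[[-305,-190,65],0.043],[[-345,-215,90],0.043],[[-372,-235,115],0.043]]'; python3 go.py 422 -300 160 90
```

```text
shift [-373.5 -253.8  157.1] spin 0.0433 pos [659.   84.1 317.7] rot [ 1.7988e+02 -2.0000e-02  9.2480e+01] t 7.2 F [0.1 0.1 0.3]
time: 8.2
tcp_pos: [0.4387, -0.2992, 0.2]
tool_rot: [-180.0, -0.0, 90.0]
wrist_force: [1.4, -0.2, -0.1]
grip_width: 1.001
shift [ -0.8 -16.7  40. ] spin -0.0001 pos [ 438.7 -299.2  200. ] rot [-179.99   -0.     90.  ] t 8.2 F [ 1.4 -0.2 -0.1]
```

```bash
python3 -m creep '[[[0,-5,15],0],[[0,-12,35],0],[[0,-17,60],0],[[0,-17,60],0],[[0,-17,60],0]]'
python3 - <<'E'
from h import *
from station import arm
s=arm.sense();c=arm.camera("wrist");cv2.imwrite("pics/w4.png",c["img"][:,:,::-1])
np.savez("pics/w4.npz",**c)
T=handT(s,c);np.save("pics/w4T.npy",T);P=cloud(c,T)
hsv=cv2.cvtColor(c["img"],cv2.COLOR_RGB2HSV);H,S,V=[hsv[...,i].astype(int) for i in range(3)]
y=(H>20)&(H<36)&(S>170)
m=y&(P[...,2]>.036)&(P[...,2]<.05);print(s["tcp_pos"],s["tool_rot"],m.sum(),np.nanpercentile(P[m],[1,50,99],axis=0).round(4).tolist())
f=m&(P[...,0]<np.nanmin(P[m][:,0])+.045)
q=P[f]; k=np.polyfit(q[:,0],q[:,1],1); print("fin line yaw",np.degrees(np.arctan(k[0])),"y at .432",np.polyval(k,.432), np.nanpercentile(q,[1,99],axis=0))
E
```

```text
time: 8.7
tcp_pos: [0.4229, -0.2975, 0.1416]
tool_rot: [-179.9, -0.0, 90.0]
wrist_force: [0.4, 0.9, 1.2]
grip_width: 1.001
[ 0.42286626 -0.29752759  0.14158516] [-1.79942962e+02 -4.43667763e-02  9.00075254e+01] 1554 [[0.4248, -0.3177, 0.0371], [0.4459, -0.2981, 0.0415], [0.4766, -0.2848, 0.0431]]
fin line yaw -0.6300991086645482 y at .432 -0.29825950846349086 [[ 0.42481448 -0.30610341  0.03711711]
 [ 0.46866461 -0.29137061  0.04312384]]
```

View pics/w4.png

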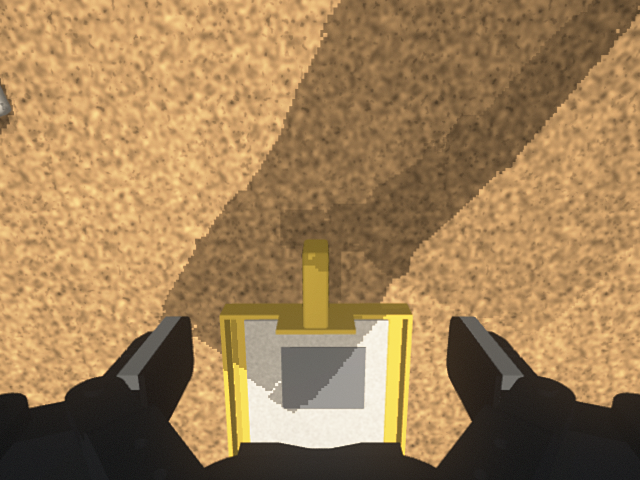

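```bash
python3 go.py 442 -298.5 9 89.7; python3 -m creep '[[[0,10,5],0],[[-0.5,19,30],0],[[-0.5,19,65],0],[[-0.5,19,95],0],[[-0.5,19,115],0],[[-0.5,19,125],0],[[-0.5,19,131],0],[[-0.5,19,131],0]]' -0.5; python3 go.py 442 -298.5 9 89.7
```

```text
shift [ -0.6  18.4 133.4] spin 0.0056 pos [ 423.5 -297.9  142.4] rot [1.7998e+02 1.0000e-02 9.0020e+01] t 8.75 F [-0.7  0.2  0.3]
time: 9.55
tcp_pos: [0.4427, -0.2985, 0.0109]
tool_rot: [180.0, 0.0, 90.0]
wrist_force: [0.2, -0.5, -0.0]
grip_width: 0.749
shift [-0.  -0.7  1.9] spin 0.0057 pos [ 442.7 -298.5   10.9] rot [1.7999e+02 1.0000e-02 9.0030e+01] t 9.55 F [ 0.2 -0.5 -0. ]
```

```bash
python3 -m creep '[[[0,0,1.5],0],[[0,0,1.5],0],[[0,0,1.5],0],[[0,0,1.5],0],[[0,0,1.5],0],[[0,0,1.5],0]]' 1;  python3 -m creep '[[[0,0,-2],0],[[0,0,-8],0],[[0,0,-20],0],[[0,0,-35],0],[[0,0,-50],0],[[0,0,-50],0],[[0,0,-50],0]]'
python3 - <<'E'
from h import *
from station import arm
s=arm.sense();c=arm.camera("wrist");cv2.imwrite("pics/w5.png",c["img"][:,:,::-1])
np.savez("pics/w5.npz",**c)
T=handT(s,c);P=cloud(c,T);Q=P-s["tcp_pos"]
hsv=cv2.cvtColor(c["img"],cv2.COLOR_RGB2HSV);H,S,V=[hsv[...,i].astype(int) for i in range(3)]
y=(H>20)&(H<36)&(S>170)
print(np.nanpercentile(Q[y],[1,50,99],axis=0).round(4).tolist())
w=(S<40)&(V>120)&(Q[...,0]>.03)&(Q[...,2]<.04)&(Q[...,2]>-.06)
q=Q[w];A=np.c_[q[:,:2],np.ones(len(q))];k=np.linalg.lstsq(A,q[:,2],rcond=None)[0];print("label plane slopes deg",np.degrees(k[:2]),"n",w.sum(),np.nanpercentile(q,[1,99],axis=0).round(3).tolist())
np.savez("pics/top1.npz",**arm.camera("top"))
c=arm.camera("scene");cv2.imwrite("pics/s5.png",c["img"][:,:,::-1])
E
```

```text
time: 10.15
tcp_pos: [0.4426, -0.2987, 0.01]
tool_rot: [179.9, 0.0, 90.0]
wrist_force: [0.1, 0.5, 5.6]
grip_width: 0.176
time: 10.85
tcp_pos: [0.4424, -0.2985, 0.0596]
tool_rot: [180.0, 0.0, 90.0]
wrist_force: [0.0, 0.3, -3.6]
grip_width: 0.181
[[-0.0181, -0.061, 0.0008], [0.001, 0.0016, 0.0311], [0.0447, 0.0635, 0.0327]]
label plane slopes deg [0. 0.] n 0 [nan, nan, nan]
  return np.nanmean(a, axis, out=out, keepdims=keepdims)
```

View pics/w5.png

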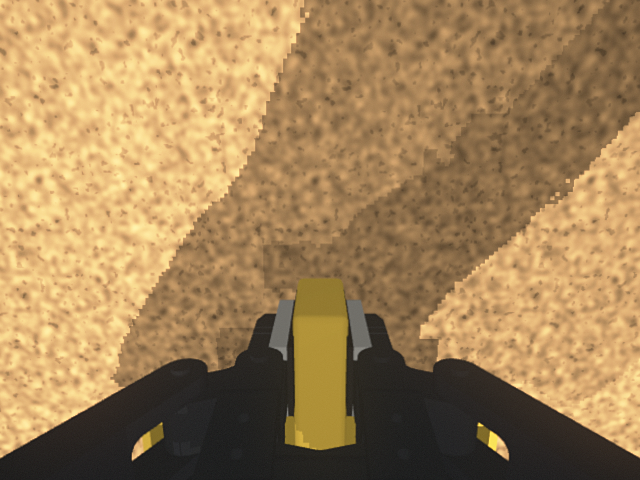

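View pics/s5.png

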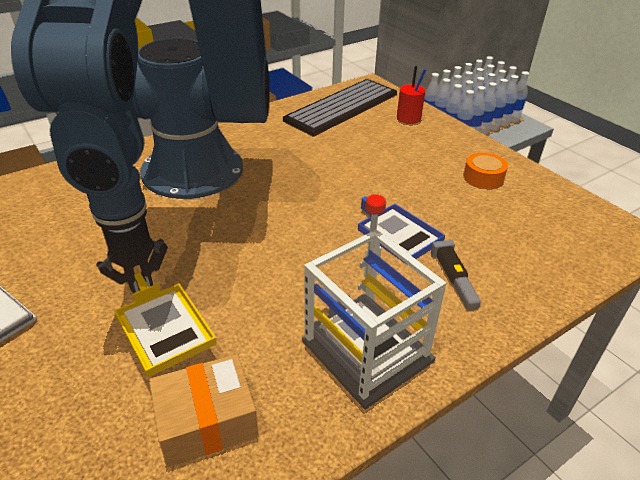

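```bash
cat > tilt.py <<'E'
from h import *
from station import arm
import sys
s=arm.sense();c=arm.camera("scene");P=cloud(c)
t=s["tcp_pos"];th=np.radians(s["tool_rot"][2]-90)
Q=P-t; X=Q[...,0]*np.cos(th)+Q[...,1]*np.sin(th);Y=-Q[...,0]*np.sin(th)+Q[...,1]*np.cos(th);Z=Q[...,2]
hsv=cv2.cvtColor(c["img"],cv2.COLOR_RGB2HSV);H,S,V=[hsv[...,i].astype(int) for i in range(3)]
m=(S<60)&(V>150)&(X>.05)&(X<.2)&(abs(Y)<.055)&(Z>-.06)&(Z<.06)
A=np.c_[X[m],Y[m],np.ones(m.sum())];k=np.linalg.lstsq(A,Z[m],rcond=None)[0]
print("n",m.sum(),"slope x,y deg",np.degrees(k[:2]).round(2),"z@x=.11",round(k[0]*.11+k[2],4),"x-range",np.percentile(X[m],[1,99]).round(4),"y-range",np.percentile(Y[m],[1,99]).round(4),"std",(Z[m]-A@k).std())
E
python3 tilt.py
```

```text
n 1851 slope x,y deg [-0.02 -0.45] z@x=.11 0.0037 x-range [0.051  0.1878] y-range [-0.0501  0.0483] std 0.001615370406309597
```

```bash
python3 go.py 446 -0.8 99 92.55;  python3 -m creep '[[[0,-8,-20],0],[[0,-12,-40],0],[[25,-12,-55],0],[[60,-12,-60],0],[[100,-10,-60],0],[[140,-8,-60],-0.01],[[180,-6,-60],-0.02],[[215,-4,-60],-0.03],[[250,-2,-60],-0.04],[[275,0,-55],-0.045]]';python3 go.py 446 -0.8 99 92.55
```

```text
shift [297.3   4.2 -40.2] spin -0.0443 pos [ 441.8 -298.1   58.7] rot [-1.7994e+02 -4.0000e-02  9.0010e+01] t 11.05 F [ 0.1  0.4 -4. ]
time: 12.05
tcp_pos: [0.4421, -0.0214, 0.1144]
tool_rot: [180.0, -0.0, 92.7]
wrist_force: [-0.3, -0.4, -3.2]
grip_width: 0.178
shift [20.4  4.9 15.4] spin 0.0021 pos [442.1 -21.4 114.4] rot [ 1.7998e+02 -2.0000e-02  9.2670e+01] t 12.05 F [-0.3 -0.4 -3.2]
```

```bash
python3 -m creep '[[[10,2,5],0.002],[[17,4,10],0.002],[[20.4,5,15],0.002],[[20.4,5,15],0.002],[[20.4,5,15],0.002],[[20.4,5,15],0.002]]';python3 go.py 446 -0.8 99 92.55; python3 tilt.py
python3 - <<'E'
from h import *
from station import arm
for n in("top","scene"):
    c=arm.camera(n);np.savez(f"pics/{n}6.npz",**c)
    b=(230,100,170,170) if n=="top" else (200,190,260,200)
    u,v,w,h=b;im=cv2.resize(c["img"][v:v+h,u:u+w],None,fx=3,fy=3,interpolation=cv2.INTER_CUBIC);cv2.imwrite(f"pics/{n}6.png",im[:,:,::-1])
E
```

```text
time: 12.65
tcp_pos: [0.4463, -0.0034, 0.0995]
tool_rot: [180.0, 0.0, 92.4]
wrist_force: [-0.2, 0.2, -1.8]
grip_width: 0.179
shift [ 2.6 -0.2  0.5] spin -0.0023 pos [446.3  -3.4  99.5] rot [1.7999e+02 1.0000e-02 9.2420e+01] t 12.65 F [-0.2  0.2 -1.8]
n 1120 slope x,y deg [-0.4   0.05] z@x=.11 0.0046 x-range [0.0512 0.1861] y-range [-0.0503  0.0473] std 0.0013910537969136546
```

View pics/top6.png

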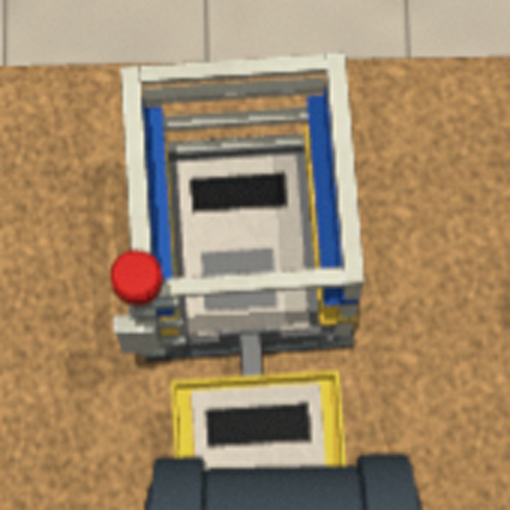

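View pics/scene6.png

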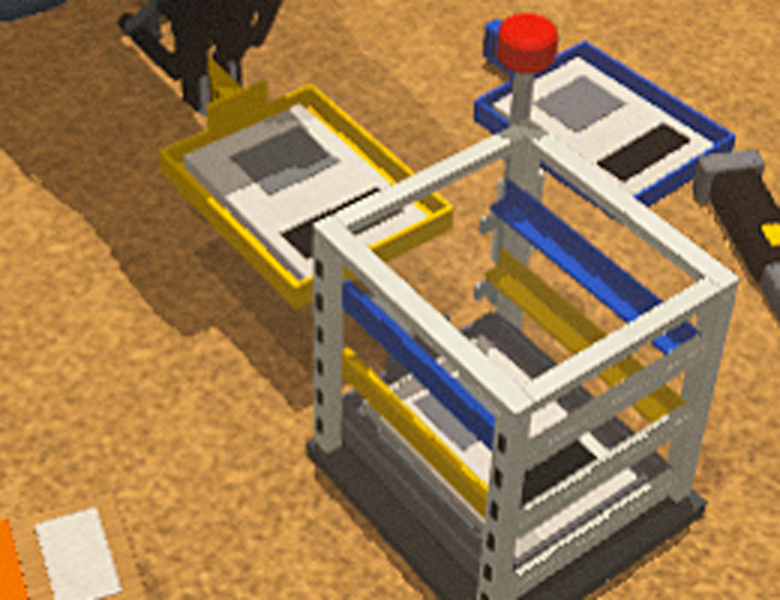

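Run:
```python
from h import *
c=load("top6");o=np.array([230,100])
a=plane(c,np.array([[173,380],[339,373]])/3+o-.33,.1097); print("tray rear corners",a.round(4).tolist(),np.linalg.norm(a[0]-a[1]))
# rack corners front right (362,281) rear right (345,55) rear left (123,68)
p=plane(c,np.array([[123,68],[345,55],[362,283]])/3+o-.33,.205);print(p.round(4).tolist())
th=np.radians(2.55);ex=np.array([np.cos(th),np.sin(th)]);ey=np.array([-ex[1],ex[0]])
right=np.mean([p[1][:2]@ey,p[2][:2]@ey]);left=p[0][:2]@ey
print("rack y: right",right,"left",left,"mid",(right+left)/2,"tray mid",(a.mean(0)[:2])@ey,"nominal mid",np.array([.7715,.0137])@ey)
P=cloud(c)
print("tray rear x",a.mean(0)[:2]@ex,"rack nominal",np.array([.7715,.0137])@ex)
# rack in wrist w3
c=load("w3");T=np.load("pics/w3T.npy");P=cloud(c,T);m=(abs(P[...,2]-.203)<.006)
for v in (320,340,360,380):
    r=np.where(m[v,:150])[0]; r2=np.where(m[v,305:345])[0]+305
    print([ (plane(c,[[r[0]-.5,v]],.205,T)[0,:2]@ey).round(4), (plane(c,[[r2[0]-.5,v],[r2[-1]+.5,v]],.205,T)[:,:2]@ey).round(4)])
```

```text
tray rear corners [[0.6405, 0.0669, 0.1097], [0.6432, -0.0613, 0.1097]] 0.1282377657263226
[[0.8563, 0.0963, 0.205], [0.8633, -0.0677, 0.205], [0.6889, -0.0741, 0.205]]
rack y: right -0.1053614885441274 left 0.05809997343874925 mid -0.023630757552689074 tray mid -0.025752556269765414 nominal mid -0.02063853048470526
tray rear x 0.6413573058146301 rack nominal 0.7713455717507114Traceback (most recent call last):
  File "<stdin>", line 15, in <module>
IndexError: index 0 is out of bounds for axis 0 with size 0
```

```bash
python3 -m creep '[[[2.4,10,0],-0.002],[[2.4,20,0],-0.002],[[2.4,30,0],-0.002],[[2.4,38,0],-0.002],[[2.4,44,0],-0.002],[[2.4,50,0],-0.002],[[2.4,55,0],-0.002],[[2.4,60,0],-0.002],[[2.4,60,0],-0.002]]'; python3 go.py 0 0 0 92.55
python3 - <<'E'
from h import *
from station import arm
for n in("top","scene"):
    c=arm.camera(n);np.savez(f"pics/{n}7.npz",**c)
    b=(230,100,170,170) if n=="top" else (260,190,220,200)
    u,v,w,h=b;im=cv2.resize(c["img"][v:v+h,u:u+w],None,fx=3,fy=3,interpolation=cv2.INTER_CUBIC);cv2.imwrite(f"pics/{n}7.png",im[:,:,::-1])
E
```

```text
time: 13.7
tcp_pos: [0.5066, 0.0022, 0.0993]
tool_rot: [180.0, 0.0, 92.6]
wrist_force: [-0.4, -0.8, -3.6]
grip_width: 0.175
shift [  20.7 -506.2   99.2] spin 0.0007 pos [506.6   2.2  99.3] rot [179.99   0.    92.59] t 13.7 F [-0.4 -0.8 -3.6]
```

View pics/top7.png

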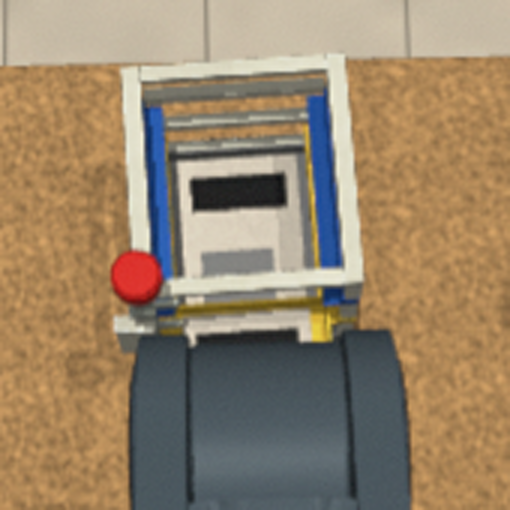

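View pics/scene7.png

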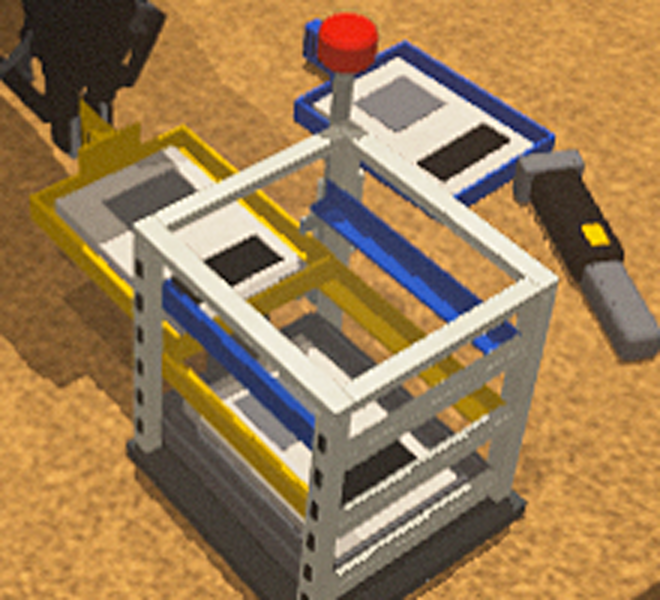

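Run:
```python
from h import *
from station import arm
s=arm.sense()
for n in("top7","scene7"):
    c=load(n);P=cloud(c);th=np.radians(2.55);ex=np.array([np.cos(th),np.sin(th)]);ey=np.array([-ex[1],ex[0]])
    t=s["tcp_pos"]; X=(P[...,:2]-t[:2])@ex; Y=(P[...,:2]-t[:2])@ey
    for z0 in np.arange(.1,.6,.025):
        m=(P[...,2]>z0)&(P[...,2]<z0+.025)&(X<.16)&(X>-.2)&(abs(Y)<.14)&~((X>.11))
        if m.sum()>5: print(n,round(z0,3),m.sum(),"fwd",np.percentile(X[m],[1,99]).round(3),"lat",np.percentile(Y[m],[1,99]).round(3))
```

```text
top7 0.55 27 fwd [0.053 0.059] lat [-0.044  0.034]
top7 0.575 817 fwd [-0.026  0.059] lat [-0.064  0.064]
scene7 0.1 1515 fwd [0.004 0.107] lat [-0.065  0.064]
scene7 0.125 351 fwd [-0.01   0.038] lat [-0.03   0.029]
scene7 0.15 374 fwd [-0.014  0.018] lat [-0.048  0.049]
scene7 0.175 491 fwd [-0.011  0.02 ] lat [-0.063  0.06 ]
scene7 0.2 345 fwd [-0.008  0.021] lat [-0.057  0.053]
scene7 0.225 321 fwd [-0.011  0.04 ] lat [-0.038  0.025]
scene7 0.25 468 fwd [-0.015  0.039] lat [-0.038  0.025]
scene7 0.275 328 fwd [-0.01   0.045] lat [-0.043  0.028]
scene7 0.3 575 fwd [-0.018  0.047] lat [-0.045  0.032]
scene7 0.325 615 fwd [-0.032  0.045] lat [-0.044  0.029]
scene7 0.35 601 fwd [-0.031  0.052] lat [-0.046  0.023]
scene7 0.375 607 fwd [-0.041  0.057] lat [-0.05   0.043]
scene7 0.4 1032 fwd [-0.048  0.058] lat [-0.055  0.047]
scene7 0.425 1259 fwd [-0.047  0.058] lat [-0.054  0.046]
scene7 0.45 1197 fwd [-0.049  0.056] lat [-0.052  0.044]
scene7 0.475 1063 fwd [-0.045  0.054] lat [-0.06  0.04]
scene7 0.5 1200 fwd [-0.06   0.055] lat [-0.066  0.053]
scene7 0.525 1641 fwd [-0.092  0.065] lat [-0.067  0.054]
scene7 0.55 2007 fwd [-0.097  0.066] lat [-0.068  0.054]
scene7 0.575 1342 fwd [-0.03   0.062] lat [-0.067  0.053]
```

```bash
python3 -m creep '[[[0,6,0],0],[[0,12,0],0],[[0,18,0],0],[[0,24,0],0],[[0,30,0],0],[[0,36,0],0],[[0,40,0],0]]'; python3 -m creep '[[[0,6,0],0],[[0,12,0],0],[[0,18,0],0],[[0,24,0],0],[[0,30,0],0],[[0,36,0],0],[[0,40,0],0],[[0,40,0],0]]'; python3 tilt.py
```

```text
time: 14.5
tcp_pos: [0.5466, 0.0041, 0.0992]
tool_rot: [180.0, -0.0, 92.6]
wrist_force: [1.3, -0.7, -2.9]
grip_width: 0.177
time: 15.3
tcp_pos: [0.5864, 0.0059, 0.0992]
tool_rot: [180.0, -0.0, 92.6]
wrist_force: [0.4, -0.4, -2.3]
grip_width: 0.179
n 826 slope x,y deg [-1.31  1.09] z@x=.11 0.0042 x-range [0.051  0.1887] y-range [-0.0305  0.0492] std 0.005272891635095568
```

```bash
python3 -m creep '[[[0,6,0],0],[[0,12,0],0],[[0,18,0],0],[[0,24,0],0],[[0,30,0],0],[[0,36,0],0],[[0,40,0],0],[[0,44,0],0],[[0,44,0],0]]'; python3 -m creep '[[[0,0,1],0],[[0,0,2],0],[[0,0,3],0],[[0,0,3],0]]'; python3 -m creep '[[[0,0,0.7],0],[[0,0,1.4],0],[[0,0,1.4],0]]'
```

```text
time: 16.25
tcp_pos: [0.6304, 0.0078, 0.0992]
tool_rot: [180.0, 0.0, 92.6]
wrist_force: [-0.4, -0.6, -2.8]
grip_width: 0.181
time: 16.65
tcp_pos: [0.6298, 0.0078, 0.0962]
tool_rot: [-180.0, -0.0, 92.6]
wrist_force: [0.6, -0.4, -2.7]
grip_width: 0.176
time: 16.95
tcp_pos: [0.63, 0.0078, 0.0951]
tool_rot: [180.0, -0.0, 92.6]
wrist_force: [-1.9, 0.1, 0.1]
grip_width: 0.177
```

```bash
python3 -m creep '[[[0,0,0],0],[[0,0,0],0],[[0,0,0],0]]' 0.2; python3 -m creep '[[[0,-5,0],0],[[0,-15,0],0],[[0,-25,0],0],[[0,-38,0],0],[[0,-38,0],0]]'; python3 -m creep '[[[0,0,0],0],[[0,0,0],0],[[0,0,0],0],[[0,0,0],0],[[0,0,0],0]]' 1
python3 - <<'E'
from h import *
from station import arm
s=arm.sense();c=arm.camera("wrist");cv2.imwrite("pics/w8.png",c["img"][:,:,::-1]);T=handT(s,c);P=cloud(c,T)
th=np.radians(2.55);ex=np.array([np.cos(th),np.sin(th)]);ey=np.array([-ex[1],ex[0]])
hsv=cv2.cvtColor(c["img"],cv2.COLOR_RGB2HSV);H,S,V=[hsv[...,i].astype(int) for i in range(3)]
m=(H>20)&(H<36)&(S>170)&(P[...,2]>.1)&(P[...,2]<.14);q=P[m]-s["tcp_pos"]
print(s["tcp_pos"],m.sum(),np.nanpercentile(q[:,:2]@ex,[1,50,99]),np.nanpercentile(q[:,:2]@ey,[1,50,99]),np.nanpercentile(P[m][:,2],[1,50,99]))
E
```

```text
time: 17.25
tcp_pos: [0.6301, 0.0078, 0.095]
tool_rot: [180.0, 0.0, 92.6]
wrist_force: [0.4, 0.1, 0.2]
grip_width: 0.395
time: 17.75
tcp_pos: [0.5907, 0.0061, 0.0951]
tool_rot: [-180.0, 0.0, 92.6]
wrist_force: [1.2, -0.0, -0.3]
grip_width: 0.402
time: 18.25
tcp_pos: [0.5921, 0.0061, 0.0948]
tool_rot: [-180.0, -0.0, 92.6]
wrist_force: [-1.0, 0.1, -0.6]
grip_width: -0.004
[0.59213973 0.00611898 0.09479596] 445 [0.01919354 0.02128735 0.02661132] [-0.0007631   0.00167502  0.00382392] [0.11983984 0.12597996 0.1278288 ]
```

View pics/w8.png

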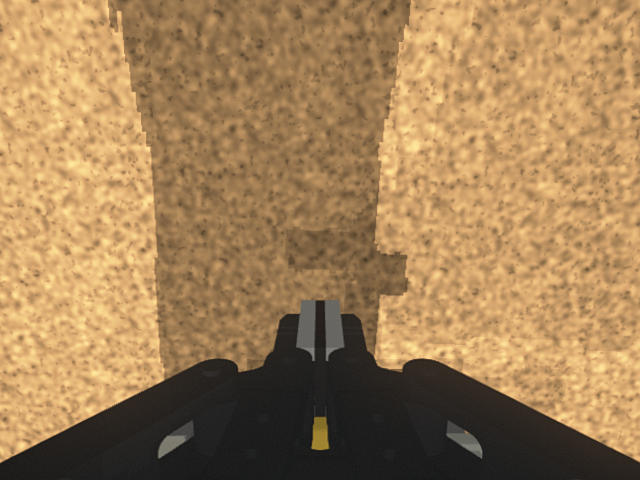

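```bash
python3 -m creep '[[[0,4,0],0],[[0,7,0],0],[[0,9,0],0],[[0,11,0],0],[[0,13,0],0],[[0,15,0],0],[[0,17,0],0],[[0,19,0],0],[[0,21,0],0],[[0,23,0],0]]'; python3 -m creep '[[[0,1,0],0],[[0,2,0],0],[[0,3,0],0],[[0,3,0],0]]';python3 -m creep '[[[0,1,0],0],[[0,1,0],0]]'; python3 -m creep '[[[0,1,0],0],[[0,1,0],0]]'
```

```text
time: 19.3
tcp_pos: [0.6152, 0.0071, 0.0949]
tool_rot: [-180.0, -0.0, 92.6]
wrist_force: [-1.3, 0.4, -0.6]
grip_width: -0.003
time: 19.7
tcp_pos: [0.6181, 0.0073, 0.0949]
tool_rot: [180.0, -0.0, 92.6]
wrist_force: [-0.7, -0.4, -0.4]
grip_width: -0.002
time: 19.9
tcp_pos: [0.6191, 0.0073, 0.095]
tool_rot: [180.0, 0.0, 92.6]
wrist_force: [-0.6, 0.4, 0.1]
grip_width: -0.003
time: 20.1
tcp_pos: [0.62, 0.0074, 0.0949]
tool_rot: [180.0, -0.0, 92.6]
wrist_force: [-1.5, -0.2, 1.1]
grip_width: -0.002
```

```bash
for i in 1 2 3; do python3 -m creep '[[[0,1,0],0],[[0,1,0],0]]' | egrep 'tcp|force'; done
```

```text
tcp_pos: [0.6211, 0.0074, 0.095]
wrist_force: [-1.3, 0.5, 0.4]
tcp_pos: [0.6221, 0.0075, 0.095]
wrist_force: [-0.9, -0.7, 1.3]
tcp_pos: [0.6231, 0.0075, 0.0949]
wrist_force: [-1.1, 0.5, 1.1]
```

```bash
python3 -m creep '[[[0,0.7,0],0],[[0,0.7,0],0]]' | egrep 'tcp|force'; python3 -m creep '[[[0,0.7,0],0],[[0,0.7,0],0]]' | egrep 'tcp|force'
python3 - <<'E'
from h import *
from station import arm
for n in("top","scene"):
    c=arm.camera(n);np.savez(f"pics/{n}9.npz",**c)
    b=(230,100,170,170) if n=="top" else (260,190,220,200)
    u,v,w,h=b;im=cv2.resize(c["img"][v:v+h,u:u+w],None,fx=3,fy=3,interpolation=cv2.INTER_CUBIC);cv2.imwrite(f"pics/{n}9.png",im[:,:,::-1])
E
```

```text
tcp_pos: [0.6237, 0.0075, 0.095]
wrist_force: [-1.8, 0.5, 1.8]
tcp_pos: [0.6244, 0.0076, 0.0949]
wrist_force: [-1.3, 0.1, 1.7]
```

View pics/scene9.png

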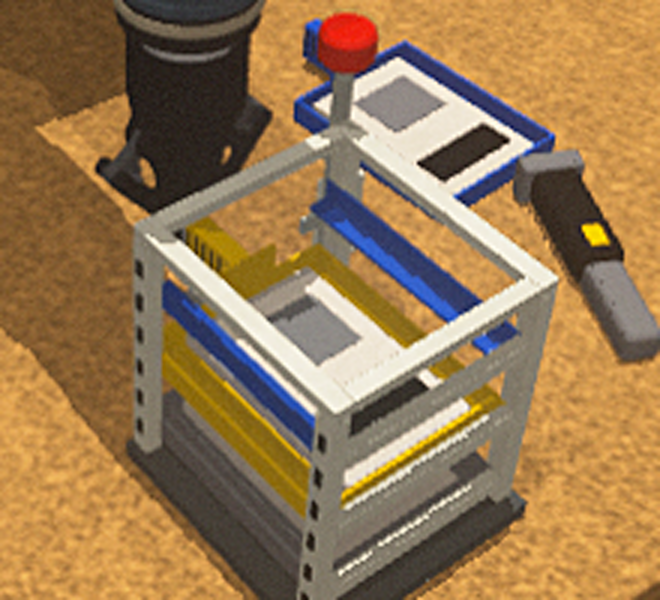

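View pics/top9.png

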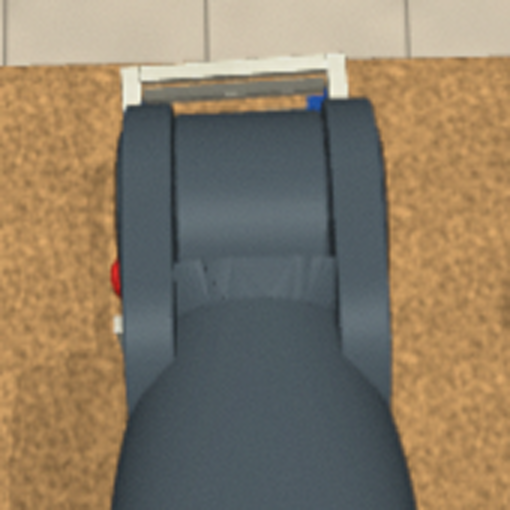

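```bash
for i in 1 2 3; do python3 -m creep '[[[0,0.7,0],0],[[0,0.7,0],0]]' | egrep 'tcp|force'; done
```

```text
tcp_pos: [0.6251, 0.0076, 0.0949]
wrist_force: [-1.3, 1.0, 1.6]
tcp_pos: [0.6258, 0.0076, 0.0949]
wrist_force: [-1.5, -1.0, 1.9]
tcp_pos: [0.6266, 0.0077, 0.0949]
wrist_force: [-2.5, -0.4, 1.2]
```

```bash
python3 -m creep '[[[0,0.7,0],0],[[0,0.7,0],0]]' | egrep 'tcp|force'; python3 -m creep '[[[0,0.7,0],0],[[0,0.7,0],0]]' | egrep 'tcp|force'
```

```text
tcp_pos: [0.6271, 0.0077, 0.0949]
wrist_force: [-4.1, 0.3, 2.9]
tcp_pos: [0.6271, 0.0078, 0.0949]
wrist_force: [-8.4, -0.9, 6.2]
```

```bash
python3 -m creep '[[[0,0,0],0],[[0,0,0],0]]' | egrep 'tcp|force'; python3 -m creep '[[[0,-3,0],0],[[0,-12,0],0],[[0,-30,0],0],[[0,-60,0],0],[[0,-75,-30],0],[[0,-75,-75],0],[[0,-75,-120],0],[[0,-75,-165],0],[[0,-75,-205],0],[[0,-75,-205],0]]';  python3 - <<'E'
from h import *
from station import arm
s=arm.sense();c=arm.camera("wrist");cv2.imwrite("pics/w10.png",c["img"][:,:,::-1]);T=handT(s,c);P=cloud(c,T)
np.savez("pics/w10.npz",**c);np.save("pics/w10T.npy",T)
th=np.radians(2.55);ex=np.array([np.cos(th),np.sin(th)]);ey=np.array([-ex[1],ex[0]]);O=np.array([.7715,.0137])
hsv=cv2.cvtColor(c["img"],cv2.COLOR_RGB2HSV);H,S,V=[hsv[...,i].astype(int) for i in range(3)]
m=(H>20)&(H<36)&(S>170)&(P[...,2]>.12)&(P[...,2]<.14);q=P[m][:,:2]-O
print(s["tcp_pos"],m.sum(),np.nanpercentile(q@ex,[1,50,99]).round(4),np.nanpercentile(q@ey,[1,50,99]).round(4))
E
```

```text
tcp_pos: [0.6272, 0.0077, 0.0948]
wrist_force: [-7.4, -0.8, 5.5]
time: 23.4
tcp_pos: [0.5543, 0.0043, 0.3053]
tool_rot: [179.5, 0.0, 92.6]
wrist_force: [1.7, 0.1, -0.5]
grip_width: -0.002
[0.55429645 0.00434142 0.30528533] 0 nan nan
  return np.nanmean(a, axis, out=out, keepdims=keepdims)
```

View pics/w10.png

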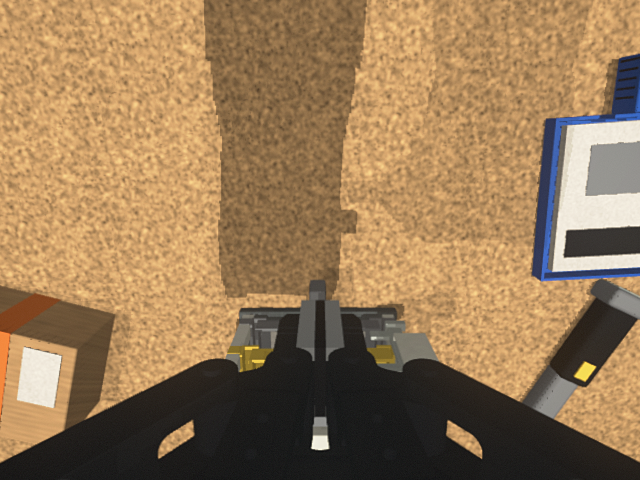

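```bash
python3 go.py 679 86 310 92.55; python3 -m creep '[[[15,20,-10],0],[[35,45,-10],0],[[55,75,-10],0],[[72,105,-10],0],[[76,128,-10],0],[[76,128,-5],0],[[76,128,-5],0]]';python3 go.py 679 86 280 92.55;python3 - <<'E'
from h import *
from station import arm
s=arm.sense();c=arm.camera("wrist");cv2.imwrite("pics/w11.png",c["img"][:,:,::-1]);T=handT(s,c);P=cloud(c,T)
np.savez("pics/w11.npz",**c);np.save("pics/w11T.npy",T)
th=np.radians(2.55);ex=np.array([np.cos(th),np.sin(th)]);ey=np.array([-ex[1],ex[0]]);O=np.array([.7715,.0137])
hsv=cv2.cvtColor(c["img"],cv2.COLOR_RGB2HSV);H,S,V=[hsv[...,i].astype(int) for i in range(3)]
m=(H>20)&(H<36)&(S>150)&(P[...,2]>.12)&(P[...,2]<.14);q=P[m][:,:2]-O
print(s["tcp_pos"],m.sum(),np.nanpercentile(q@ex,[1,50,99]).round(4),np.nanpercentile(q@ey,[1,50,99]).round(4))
m=((H<5)|(H>174))&(S>150)&(V>60);print(np.nanpercentile(P[m],[1,50,99],axis=0).round(4).tolist())
m=(abs(P[...,2]-.203)<.007)&(P[...,0]<.70)&(P[...,1]<.05);q=P[m][:,:2]-O;print("bar front",np.nanpercentile(q@ex,[1,50,99]).round(4))
E
```

```text
shift [ 75.9 128.8  -7. ] spin 0.0007 pos [553.8   4.3 302.4] rot [1.7971e+02 1.0000e-02 9.2590e+01] t 23.45 F [ 0.8  0.5 -0.4]
time: 24.15
tcp_pos: [0.6772, 0.086, 0.3024]
tool_rot: [-179.8, 0.0, 92.6]
wrist_force: [-0.7, 0.5, 0.3]
grip_width: 0.002
shift [-0.1  1.9 22.4] spin 0.0008 pos [677.2  86.  302.4] rot [-1.7982e+02  2.0000e-02  9.2590e+01] t 24.15 F [-0.7  0.5  0.3]
[0.67719428 0.08602182 0.30241275] 1728 [-0.1334 -0.1052 -0.0818] [-0.0193  0.0032  0.0245]
[[0.663, 0.07, 0.2566], [0.6718, 0.0853, 0.274], [0.6855, 0.1024, 0.2759]]
bar front [-0.0854 -0.0809 -0.0739]
```

View pics/w11.png

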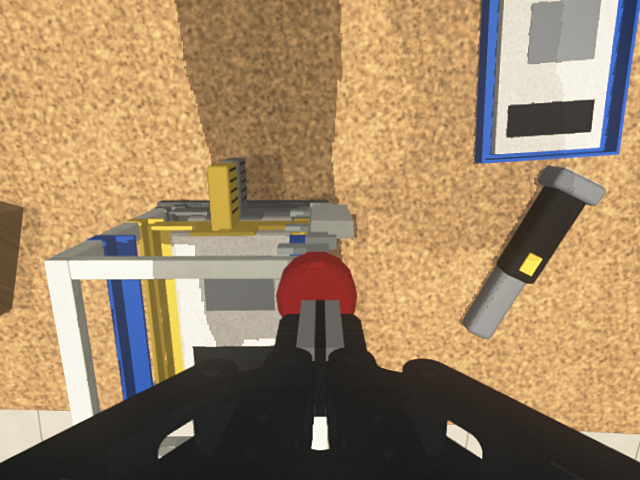

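```bash
python3 -m creep '[[[0,2,10],0],[[0,2,20],0],[[0,2,24],0],[[0,2,27],0],[[0,2,30],0],[[0,2,32],0],[[0,2,34],0]]' | egrep 'time|tcp|force'; python3 -m creep '[[[0,0,2],0],[[0,0,4],0],[[0,0,6],0],[[0,0,8],0]]' | egrep 'tcp|force'
```

```text
time: 24.9
tcp_pos: [0.6792, 0.086, 0.2714]
wrist_force: [-4.6, -2.3, 5.6]
tcp_pos: [0.6792, 0.086, 0.2634]
wrist_force: [-3.6, -1.5, 6.6]
```

```bash
python3 -m creep '[[[0,0,2],0],[[0,0,4],0],[[0,0,6],0],[[0,0,8],0],[[0,0,10],0],[[0,0,12],0],[[0,0,14],0],[[0,0,16],0],[[0,0,18],0]]' | egrep 'tcp|force'; python3 -m creep '[[[0,0,1],0],[[0,0,2],0],[[0,0,3],0],[[0,0,4],0]]' | egrep 'tcp|force'
```

```text
tcp_pos: [0.6794, 0.0861, 0.2447]
wrist_force: [0.5, -0.7, -0.4]
tcp_pos: [0.6794, 0.0862, 0.241]
wrist_force: [-0.5, -0.4, 13.2]
```

```bash
python3 -m creep '[[[0,0,0.5],0],[[0,0,0.5],0],[[0,0,-5],0],[[0,-10,-30],0],[[-10,-35,-65],0],[[-15,-60,-85],0],[[-20,-70,-95],0],[[-20,-70,-95],0],[[-20,-70,-95],0]]' ;python3 - <<'E'
from h import *
from station import arm
s=arm.sense();c=arm.camera("wrist");cv2.imwrite("pics/w12.png",c["img"][:,:,::-1]);T=handT(s,c);P=cloud(c,T)
th=np.radians(2.55);ex=np.array([np.cos(th),np.sin(th)]);ey=np.array([-ex[1],ex[0]]);O=np.array([.7715,.0137])
hsv=cv2.cvtColor(c["img"],cv2.COLOR_RGB2HSV);H,S,V=[hsv[...,i].astype(int) for i in range(3)]
m=(H>20)&(H<36)&(S>150)&(P[...,2]>.12)&(P[...,2]<.14);q=P[m][:,:2]-O
print(s["tcp_pos"],m.sum(),np.nanpercentile(q@ex,[1,50,99]).round(4),np.nanpercentile(q@ey,[1,50,99]).round(4))
m=((H<5)|(H>174))&(S>150)&(V>60);print(np.nanpercentile(P[m],[1,50,99],axis=0).round(4).tolist())
m=(abs(P[...,2]-.203)<.007)&(P[...,0]<.70)&(P[...,1]<.05);q=P[m][:,:2]-O;print("bar front",np.nanpercentile(q@ex,[1,50,99]).round(4))
c=arm.camera("scene");P=cloud(c)
hsv=cv2.cvtColor(c["img"],cv2.COLOR_RGB2HSV);H,S,V=[hsv[...,i].astype(int) for i in range(3)]
m=((H<5)|(H>174))&(S>180)&(V>90)&(P[...,0]>.5);print("scene red",m.sum(),np.argwhere(m).mean(0),np.nanpercentile(P[m],[2,50,98],axis=0).round(4).tolist())
im=cv2.resize(c["img"][190:390,260:480],None,fx=3,fy=3,interpolation=cv2.INTER_CUBIC);cv2.imwrite("pics/s12.png",im[:,:,::-1])
E
```

```text
time: 27.5
tcp_pos: [0.6108, 0.063, 0.335]
tool_rot: [-180.0, 0.0, 92.6]
wrist_force: [0.2, 0.4, -0.9]
grip_width: 0.001
[0.61078482 0.06302979 0.33503364] 1282 [-0.1335 -0.1045 -0.0817] [-0.0189  0.0029  0.025 ]
[[0.603, 0.0792, 0.2225], [0.6696, 0.0984, 0.2374], [0.6796, 0.103, 0.3664]]
bar front [-0.0859 -0.0819 -0.0738]
scene red 281 [218.82206406 373.81494662] [[0.67, 0.0668, 0.2234], [0.6877, 0.0777, 0.2409], [0.6987, 0.0954, 0.2452]]
```

View pics/w12.png

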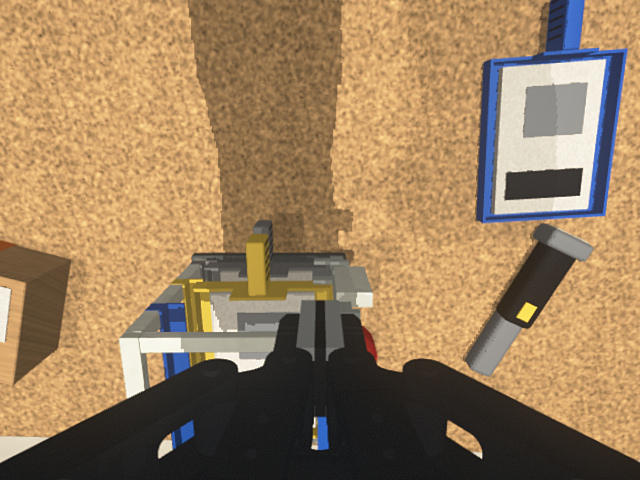

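View pics/s12.png

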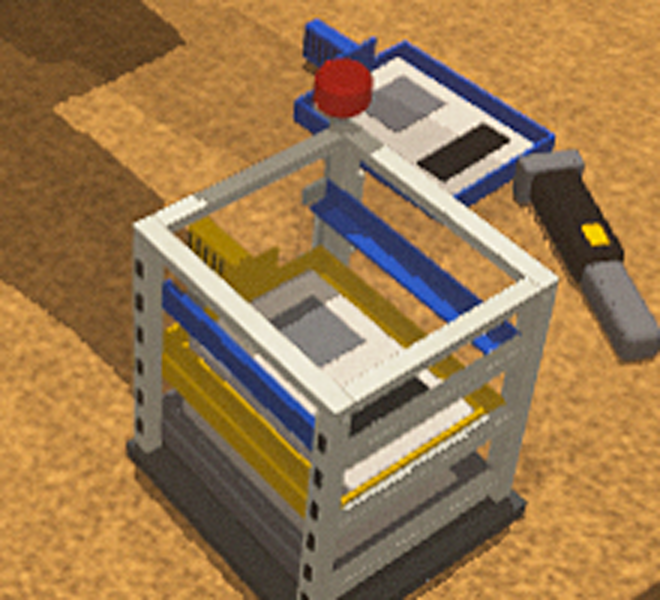

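Both pictures show the tray seated on the yellow runners. In the wrist view, the pull is at (258,262), unmoved. In the scene view, the knob is back at its start pixel (374,219) and height. The hand is clear, so I'm handing in.

```bash
python3 -c "
from station import arm
print(arm.close_job())"
```

```text
the job is handed in; nothing more can be done
None
```

The yellow tray is home on the yellow runners, the red knob is back down over it, and I handed the job in at about 27.6 s of the 72 s allowed. No verdict was reported, so this rests on my own checks.

**What I did**
- I gripped the red knob and pulled it up about 34 mm. It stood at about 0.275 m after I let go.
- I carried the yellow tray in by its pull to about 24 mm short of home, set it down on the runners and let go.
- The moves cannot tilt the hand, so it stayed upright instead of leaning back. I finished by pushing the end of the pull with shut fingers until the stop pushed back with about 8 N.
- I then pushed the knob down to 0.241 m, where it pressed back with 13 N.

**Last checks**
- **Knob:** it is back at the pixel and height it had at the start.
- **Tray:** the end of the pull is about 48 mm in front of the rack's front bar, as it should be when home. It did not move when the bar came down.
- **Rack:** the knob stood where it was at the start after the tray went in, and the front bar reads the same to about 0.5 mm before and after locking.
- **Other things:** the hand is clear, and the grey tray, blue tray and scanner look unmoved. I saw the parcel only partly and did not measure it.

**What disagreed**
- The wrist camera read rack distances about 2.5 mm long, on the tray's pull and the rack's front bar alike, within its calibration of about 2 mm. I therefore judged home by the distance between the two.
- The stop came about 3.5 mm later than my estimate from the pictures, so I went by feel there.

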